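Making up a port kit at the hydraulic spares counter

ROBOT

A 7-joint arm with a two-finger parallel gripper is mounted at the origin on the work surface. World frame = base frame: x ahead of the robot, y to its left, z up, the work surface at z = 0. Lengths are in mm, angles in rad, forces in N, time in s.
With the tool pointing down it reaches from about 400 to 750 mm from the base axis. Payload 19.5 kg.
Tool frame: the origin (TCP) lies between the finger pads; the fingertips stand 11 mm ahead of it and the grasp point (between the pads) lies 8 mm behind it; z points along the fingers, y is the line along which they close (so a half turn about z gives the same grasp; the last joint's range is limited). The gripper opens to 85 mm and grips with 20 to 120 N. Pads are 22 mm wide; open, the fingers measure 114 mm over their backs; the gripper's body (76 mm by 85 mm) begins 54 mm behind the grasp point. The pads swing forward as they close: fully open they stand 13 mm farther back than shut.
Start: joints at [1.163, 0.707, -0.028, 1.485, 0.022, 0.951, -0.075], TCP at [205.667, -536.933, 242.268] pointing down, gripper open.
Joint ranges: [-2.71, 2.71], [-0.32, 2.16], [-1.57, 1.52], [0, 2.45], [-1.46, 4.6], [0, 2.02], [-2.83, 2.83]. Speed limits (rad/s): [1.89, 1.89, 2.57, 2.57, 3.01, 3.01, 3.01].

INTERFACE

Orientations are given as a unit quaternion [w, x, y, z].
In Python, from workcell import monitor, imaging, ticket, spotter gives the robot as it stands.
- The arm moves only by the shell command python3 -m jog 'ROWS'. ROWS is a JSON object of lists of equal length, an entry for each row: "grip": the closure, from -1 (fully open) to 1 (shut); "slide": the shift along the world's x, y, z in mm, a list of three; "rotation": the turn, a rotation vector about the world's x, y, z in rad, a list of three. A call has 1 to 8 rows; each row shifts and turns the commanded pose from where the row before left it; what a row does not reach is not made up. A row lasts 1/10 s, in which the tool goes at most 50 mm and 8.59 degrees, less where a joint would pass 70% of its speed; a pose out of reach is approached as far as the arm can. A call is refused whole if a number of a shift passes 50 or a number of a turn 0.15, either way. A call with a gripper value outside its range is refused whole. The fingers move at their own pace and stop on an object; the grip force is fixed at half the most. Time passes only in rows, so rows that do not move let the fingers close. It gives the time, the measured TCP pose, the force, the opening and the grip force at its end, in the units of the state.
- monitor.sense(): the state, without advancing time (a new reading comes with each control period).
- imaging.read_camera(name): name is "side" or "top"; returns a dict with "img" (400x640x3 uint8, red, green, blue), "depth" (400x640 float32, mm along the optical axis (not along the pixel's ray), 0 where there is no reading), "K" (3x3 intrinsics, pixels), "camera_from_world" (4x4, takes a point from world to camera coordinates). Camera axes: x right, y up, looking along -z (the intrinsics and any distortion apply to the point x, -y, -z); pixel columns grow to the right and rows downward; lengths in mm; the calibration is good to about 2 mm. A picture is of the moment at which its call begins.
- ticket.close_job(): hands the job in; it is judged then, once.
Trained networks look in the newest picture that a camera, given by its name, has taken for a name from the list of things; names that differ only in an ending like _2 or _b are one class to them, and where a whole thing is asked for, a point or a joint stands for the part that bears it (a point fixed in the world has none). Each returns a list of dicts, best first, with "conf" (0 to 1); they miss things now and then, are a little off and sometimes report something else, mostly with a low value. They report only what shows in the picture. A call takes as long as a camera call. They do not tell look-alikes from the thing itself.
- spotter.search_frame(camera, label): "box" ([centre column, centre row, width, height] in pixels, round what is visible of it).
The state is a dict: "time_s": time; "qpos": joint angles; "joint_velocities": joint speeds; "effort": joint torques, N m; "ee_pos": TCP position; "orientation": TCP orientation; "contact_force": force on the tool from outside, world axes, zero at the start; "ft_torque": the same for the moment, N m; "gripper_width": finger opening in mm; "gripper_force": force on a finger pad.
Only numpy, scipy, OpenCV 4.12 (cv2) and the standard library are available. Lean on these libraries where they do the work, as an engineer would, in place of code of your own. Each camera call takes 0.05 s, during which the arm holds its last target. There are 200 camera calls.

TASK

Make up the port kit: lay the tee, the elbow and the straight coupling flat on the white pads that show their outlines, each centred on its own outline and turned the same way, and seat the flange whose bolt holes line up with the studs all the way down on the stud plate. Leave the other flange where it lies, and let go of everything.

Things in the scene. Friction and masses are not known exactly. Their poses are not given: they have to be found in the camera images.
- tee: Loose grey steel tee fitting, 0.5 kg, lying flat: 34 mm cube with Ø26 tubes along +x, -x (the run) and +y (the branch), each ending in a hexagon nut (34 across flats, 42 to 54 mm out). Bores level, 17 mm up. Origin: underside of the cube, below where the bores meet; z up. Grip a tube from above, across it, 30 mm from the origin (bare from 17 to 42 mm).
- elbow: Loose grey steel right-angle elbow fitting, 0.4 kg, lying flat: 34 mm cube with Ø26 tubes along +x and +y, each ending in a hexagon nut (34 across flats, 42 to 54 mm out). Bores level, 17 mm up. Origin: underside of the cube, below where the bores meet; z up. Grip a tube from above, across it, 30 mm from the origin (bare from 17 to 42 mm).
- straight: Loose grey steel straight coupling, 0.35 kg, 108 mm long, lying along its x axis: Ø26 tube with a hexagon nut (34 across flats, 12 long) at each end; both ends alike. Origin: the middle of its axis, 17 mm above what it lies on. Grip the middle from above, across the tube.
- flange_oblong: Loose aluminium flange lying flat, 0.42 kg: plate 88 x 88 x 12 mm, round neck Ø34 in the middle up to 50 mm above the underside. Four Ø14 through holes in an OBLONG pattern, x = ±31, y = ±15 mm: the one that fits the studs. Origin: centre of the underside; z up. Grip the neck from above, fingertips 22 mm or more above the underside to clear the studs.
- flange_square: Loose aluminium flange, in size and shape as the other, but its four Ø14 holes are in a SQUARE pattern, x = ±24, y = ±24 mm: it does not go over the studs and stays where it lies. Origin: centre of the underside; z up.
- stud_plate: Fixed dark steel plate 100 x 100 x 10 mm with four upright Ø8 studs at x = ±31, y = ±15 mm, 20 mm above its top, tapering to Ø3 over the last 8 mm. The flange goes over them, x axis along the plate's x (either way round), until it lies on the plate's top. Origin: centre of the underside, on the table; z up; top at z = 10 mm.
- tee_pad: Fixed white pad, 8 mm thick, x -66 to 66, y -52 to 66 mm, with a flat black T outline 4 mm larger all round than the tee. One steel pin (Ø14, 14 mm above the pad) at (0, -40) mm, outside the outline. Origin: on the table, below where the tee's origin belongs; axes as the tee's: run along x, branch along +y; z up.
- elbow_pad: Fixed white pad, 8 mm thick, x and y -52 to 66 mm, with a flat black L outline 4 mm larger all round than the elbow. Two steel pins (Ø14, 14 mm above the pad) at (0, -40) and (-40, 0) mm, outside the outline. Origin: on the table, below where the elbow's origin belongs; axes as the elbow's: legs along +x and +y; z up.
- straight_pad: Fixed white pad 136 x 68 x 8 mm with a flat black bar outline (116 x 42 mm) along its x axis, no pins. Origin: on the table, below the middle of the outline; z up. The straight coupling lies along x, either way round.
Not all that is in view belongs to the job. Leave any red look-alike of the tee alone.

How it is judged (in metres and radians):
At the end, for the whole second after the job is handed in: Tee, elbow and straight lie flat on their own outlines (12 mm, 0.2 rad; back to front they ride on the pins); the oblong flange sits over the studs, flat on the plate (8 mm, 0.2 rad, height 3.5 mm); all at rest; the square flange within 30 mm of its start (horizontal distance between tee and tee_pad below 0.012 m and angle between the x axis of tee and the x axis of tee_pad, either way round below 0.2 rad and z of tee in the frame of tee_pad between 0.004 and 0.012 m and linear speed of each of tee, elbow, straight, flange_oblong, flange_square below 0.02 m/s and angular speed of each of tee, elbow, straight, flange_oblong, flange_square below 0.2 rad/s and angle between each of tee, elbow's own z axis and vertical below 0.06 rad and horizontal distance between elbow and elbow_pad below 0.012 m and angle between the x axis of elbow and the x axis of elbow_pad, either way round below 0.2 rad and z of elbow in the frame of elbow_pad between 0.004 and 0.012 m and horizontal distance between straight and straight_pad below 0.012 m and angle between the x axis of straight and the x axis of straight_pad, either way round below 0.2 rad and z of straight in the frame of straight_pad between 0.021 and 0.029 m and angle between straight's own x axis and vertical between 1.5 and 1.64 rad and horizontal distance between flange_oblong and stud_plate below 0.008 m and angle between the x axis of flange_oblong and the x axis of stud_plate, either way round below 0.2 rad and z of flange_oblong in the frame of stud_plate between 0.006 and 0.0135 m and angle between flange_oblong's own z axis and vertical below 0.05 rad and distance of flange_square from where it was at the start of the episode below 0.03 m); the robot touches nothing.
It fails at once if the flange that does not fit is moved from where it lies (more than 30 mm) (distance of flange_square from where it was at the start of the episode above 0.03 m).
It also fails if it takes over 109 s, if anything falls off the work surface, if the arm or the gripper's body presses on something with over 40 N, if the wrist force passes 120 N, or if a joint passes its speed limit or range.

## Working session

There is one attempt and no reset: what is moved stays moved. The work goes in short steps, Python scripts to look and compute and a shell command to move; the robot and the scene stay as the last step left them, time stands still between calls to the robot, and variables do not carry over. Pictures are saved under pics/ and viewed, at most 14 in all, crops included, and the job is handed in when it is done.

```bash
mkdir -p pics
cat > h.py <<'E'
import numpy as np,cv2
from workcell import monitor,imaging,ticket,spotter
def world(c):
    d=c["depth"].astype(float);K=c["K"];v,u=np.mgrid[:d.shape[0],:d.shape[1]]
    P=np.stack([(u-K[0,2])/K[0,0]*d,-(v-K[1,2])/K[1,1]*d,-d,np.ones_like(d)],-1)
    W=P@np.linalg.inv(c["camera_from_world"]).T
    W=W[...,:3];W[d==0]=np.nan
    return W
E
python3 - <<'E'
from h import *
import pickle
for n in("top","side"):
    c=imaging.read_camera(n);pickle.dump(c,open(n+"0.pkl","wb"))
    cv2.imwrite(f"pics/{n}0.png",c["img"][...,::-1])
    print(n,c["K"].tolist(),c["camera_from_world"].round(3).tolist(),[k for k in c])
    W=world(c)
    for l in "tee elbow straight flange_oblong flange_square stud_plate tee_pad elbow_pad straight_pad".split():
        for r in spotter.search_frame(n,l)[:4]:
            b=np.array(r["box"]);p=W[int(np.clip(b[1],0,399)),int(np.clip(b[0],0,639))]
            print(l,round(r["conf"],2),b.round(),p.round())
print(monitor.sense())
E
```

```text
top [[520.0328542911113, 0.0, 317.3199871899482], [0.0, 520.0328542911113, 200.41380588488883], [0.0, 0.0, 1.0]] [[0.023, -1.0, 0.012, 20.318], [0.991, 0.024, 0.133, -473.341], [-0.133, 0.009, 0.991, -1359.133], [0.0, 0.0, 0.0, 1.0]] ['img', 'depth', 'K', 'camera_from_world']
tee 0.9 [319. 196.  27.  40.] [485.  30.  27.]
tee 0.69 [149. 235.  44.  40.] [372. 474.  39.]
elbow 0.55 [207. 230.  29.  36.] [391. 330.   6.]
straight 0.64 [437. 248.  17.  38.] [ 356. -287.   26.]
straight 0.63 [271. 209.  39.  43.] [447. 153.  51.]
flange_oblong 0.97 [271. 207.  37.  42.] [452. 156.  52.]
flange_square 0.72 [207. 231.  30.  36.] [386. 321.  36.]
flange_square 0.58 [386. 214.  43.  44.] [ 438. -147.   55.]
stud_plate 0.63 [374. 144.  49.  44.] [ 635. -121.   16.]
tee_pad 0.62 [190. 174.  42.  55.] [542. 380.  10.]
straight_pad 0.89 [278. 141.  30.  52.] [641. 146.   9.]
straight_pad 0.68 [190. 175.  46.  50.] [541. 381.   5.]
side [[484.20055685356897, 0.0, 331.51608413486787], [0.0, 484.20055685356897, 195.99746388988757], [0.0, 0.0, 1.0]] [[-0.868, -0.496, -0.026, 398.951], [0.228, -0.445,
[... 968 characters left out ...]
638,  0.70649276, -0.02761341,  1.48459784,  0.02198799,
        0.95091284, -0.07550903]), 'joint_velocities': array([ 0.0006458 ,  0.00084802,  0.00096138, -0.00024788, -0.00072603,
       -0.00140019, -0.00081546]), 'effort': array([ 5.05518201e-04, -8.82989502e+01,  1.23414058e+00, -2.36386997e+01,
        1.71580142e-02,  1.65196310e-03, -4.85082319e-05]), 'ee_pos': array([ 205.68206312, -536.92466962,  242.27253482]), 'orientation': array([-5.58569486e-05,  9.83321812e-01,  1.81874163e-01,  3.90242905e-07]), 'contact_force': array([0.02435002, 0.85062204, 0.51877786]), 'ft_torque': array([ 0.04379389, -0.02205125,  0.03486999]), 'gripper_force': 0.0, 'gripper_width': 85.44035784731875}
```

View pics/top0.png

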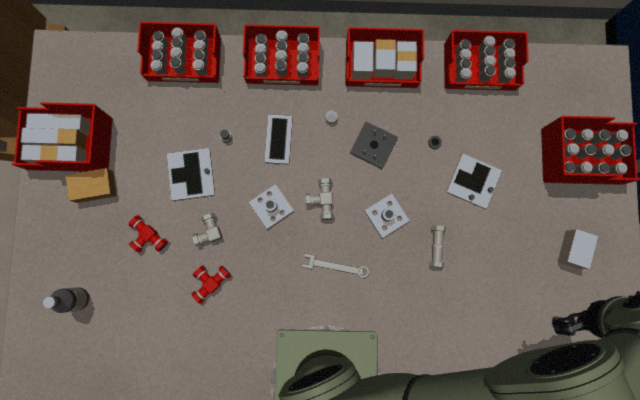

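View pics/side0.png

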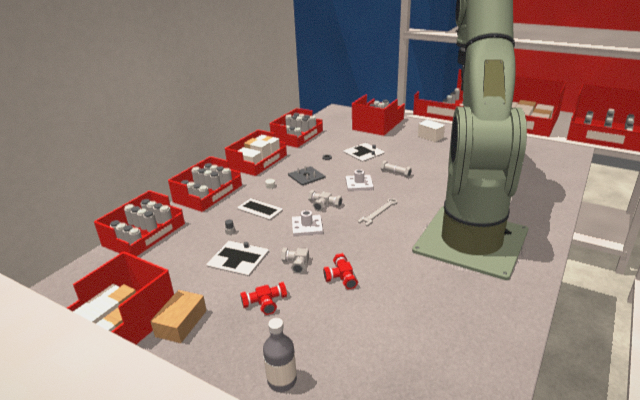

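The top view shows the grey tee at (322,198), elbow (208,230), straight (437,247), flanges at (271,207) and (387,215), tee pad (190,174), elbow pad (474,181), straight pad (278,139) and stud plate (374,145). The red tees at (147,234) and (210,283) are decoys. Next I'll make rectified close crops.

```bash
cat >> h.py <<'E'
def ortho(c,ctr,z,half=75,s=1.333):
    """rectified plane at height z; right = -y world, up = +x world"""
    n=int(2*half*s)
    q=np.float32([[0,0],[n,0],[n,n],[0,n]])
    w=np.array([[ctr[0]+half,ctr[1]+half,z],[ctr[0]+half,ctr[1]-half,z],[ctr[0]-half,ctr[1]-half,z],[ctr[0]-half,ctr[1]+half,z]])
    H=cv2.getPerspectiveTransform(proj(c,w).astype(np.float32),q)
    return cv2.warpPerspective(c["img"],H,(n,n),flags=cv2.INTER_CUBIC)
def proj(c,w):
    w=np.asarray(w,float);p=w@c["camera_from_world"][:3,:3].T+c["camera_from_world"][:3,3]
    K=c["K"];d=-p[...,2]
    return np.stack([K[0,2]+K[0,0]*p[...,0]/d,K[1,2]-K[1,1]*p[...,1]/d],-1)
E
python3 - <<'E'
from h import *
import pickle
c=pickle.load(open("top0.pkl","rb"));W=world(c)
px={"tee":(320,199,17),"elbow":(207,230,17),"straight":(437,247,17),"flA":(271,207,12),"flB":(387,215,12),"stud":(374,145,10),"teepad":(190,174,8),"elbpad":(474,181,8),"strpad":(278,139,8)}
T=[]
for k,(u,v,z) in px.items():
    m=W[v-3:v+4,u-3:u+4].reshape(-1,3);ctr=np.nanmedian(m,0)
    # intersect ray with z
    print(k,ctr.round(), "zrange",np.nanpercentile(W[v-22:v+22,u-22:u+22,2],[5,50,95]).round(1))
    im=ortho(c,ctr,z);cv2.putText(im,k,(3,12),0,.4,(255,0,0));T.append(im)
cv2.imwrite("pics/m0.png",np.vstack([np.hstack(T[i:i+3]) for i in(0,3,6)])[...,::-1])
t=W[270:280,380:420,2];print("table noise",np.nanmean(t),np.nanstd(t))
E
```

```text
tee [477.  24.  32.] zrange [-3.4  3.1 36.1]
elbow [387. 321.  32.] zrange [-3.6  2.2 35.3]
straight [ 356. -288.   29.] zrange [-3.1  2.2 33. ]
flA [449. 153.  51.] zrange [-2.9  7.4 49.1]
flB [ 436. -152.   51.] zrange [-2.7  7.6 48.7]
stud [ 633. -121.   12.] zrange [-1.8  8.9 15.9]
teepad [540. 380.   9.] zrange [ 2.8  8.8 13.9]
elbpad [ 540. -397.   10.] zrange [-0.4  8.7 15.1]
strpad [644. 144.   9.] zrange [-2.5  5.7 12.9]
table noise 1.1294335282291006 2.7939902719837275
```

View pics/m0.png

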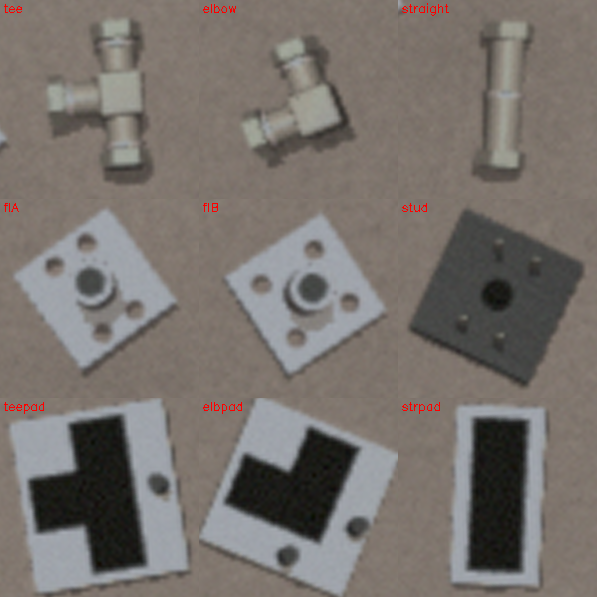

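The crops confirm that flange A at (271,207) has the oblong holes (62 x 30) and B at (387,215) the square ones. The tee, elbow and straight shown are the grey ones. Next I'll fit silhouettes for precise poses.

```bash
cat > fit.py <<'E'
from h import *
import pickle
from scipy.optimize import minimize
def box(x0,x1,y0,y1,z0,z1): return np.array([[x,y,z] for x in(x0,x1) for y in(y0,y1) for z in(z0,z1)],float)
def leg(a):  # tube+nut along direction a
    t=np.linspace(0,2*np.pi,16,endpoint=False);h=np.arange(6)*np.pi/3+np.pi/6;R=17/np.cos(np.pi/6)
    out=[]
    for l0,l1,r,an in((0,54,13,t),(42,54,R,None)):
        if an is None: an=np.arange(6)*np.pi/3   # flat down: vertices sideways
        p=np.array([[l,r*np.cos(s),17+r*np.sin(s)] for l in(l0,l1) for s in an])
        c,s_=np.cos(a),np.sin(a);out.append(np.c_[p[:,0]*c-p[:,1]*s_,p[:,0]*s_+p[:,1]*c,p[:,2]])
    return out
h=np.pi/2
cyl=lambda r,z0,z1:np.array([[r*np.cos(s),r*np.sin(s),z] for s in np.linspace(0,2*np.pi,24) for z in(z0,z1)])
cube=[box(-17,17,-17,17,0,34)]
M={"tee":cube+leg(0)+leg(2*h)+leg(h),"elbow":cube+leg(0)+leg(h),"straight":leg(0)+leg(2*h),
 "flange":[box(-44,44,-44,44,0,12),cyl(17,12,50)],"stud":[box(-50,50,-50,50,0,10)],
 "teepad":[box(-58,58,-21,21,8,8),box(-21,21,0,58,8,8)],"elbpad":[box(-21,58,-21,21,8,8),box(-21,21,-21,58,8,8)],
 "strpad":[box(-58,58,-21,21,8,8)]}
S=8
def render(c,parts,x,o,n):
    co,si=np.cos(x[2]),np.sin(x[2]);m=np.zeros((n,n),np.uint8)
    for p in parts:
        w=np.c_[p[:,0]*co-p[:,1]*si+x[0],p[:,0]*si+p[:,1]*co+x[1],p[:,2]+(x[3] if len(x)>3 else 0)]
        q=(proj(c,w)-o+.5)*S-.5
        cv2.fillConvexPoly(m,cv2.convexHull(np.round(q*16).astype(np.int32)),255,shift=4)
    return m
def fit(c,kind,u,v,x0,mode,half=32,dz=0,save=None):
    o=np.array([u-half,v-half]);crop=c["img"][v-half:v+half,u-half:u+half]
    im=cv2.resize(crop,None,fx=S,fy=S,interpolation=cv2.INTER_CUBIC);n=im.shape[0]
    g=im.max(2).astype(int)
    if mode=="dark": m=(g<(60 if kind!="stud" else 88))
    elif mode=="white": m=g>150
    else:
        d=world(c)[v-half:v+half,u-half:u+half,2];d=cv2.medianBlur(np.nan_to_num(d).astype(np.float32),3)
        d=cv2.resize(d,(n,n));gm=np.where(d>9+dz,cv2.GC_PR_FGD,cv2.GC_BGD).astype(np.uint8)
        big=cv2.dilate((d>9+dz).astype(np.uint8),np.ones((25,25)));gm[(big>0)&(gm==0)]=cv2.GC_PR_BGD
        cv2.grabCut(im[...,::-1].copy(),gm,None,np.zeros((1,65)),np.zeros((1,65)),4,cv2.GC_INIT_WITH_MASK)
        m=(gm==1)|(gm==3)
    m=cv2.morphologyEx(m.astype(np.uint8)*255,cv2.MORPH_OPEN,np.ones((9,9)))
    cs,_=cv2.findContours(m,cv2.RETR_EXTERNAL,cv2.CHAIN_APPROX_NONE)
    k=min([q for q in cs if cv2.contourArea(q)>2000],key=lambda q:np.hypot(*(q.mean(0)[0]-n/2))-cv2.contourArea(q)**.5)
    mask=cv2.drawContours(np.zeros_like(m),[k],-1,255,-1)
    mb=cv2.GaussianBlur(mask,(0,0),5).astype(float)
    def cost(x):
        x=np.r_[x,dz]
        r=cv2.GaussianBlur(render(c,M[kind],x,o,n),(0,0),5);return ((r-mb)**2).sum()/(mb**2).sum()
    best=None
    for a in x0[2]:
        s0=np.array([x0[0],x0[1],a]);sim=s0+np.array([[0,0,0],[12,0,0],[0,12,0],[0,0,.25]])
        r=minimize(cost,s0,method="Nelder-Mead",options=dict(initial_simplex=sim,xatol=.005,fatol=1e-6))
        if best is None or r.fun<best.fun:best=r
    if save is not None:
        e=cv2.Canny(render(c,M[kind],np.r_[best.x,dz],o,n),50,100);im=im.copy();im[e>0]=(255,0,0)
        cv2.drawContours(im,[k],-1,(0,255,0),1);save.append(cv2.resize(im,(260,260),interpolation=cv2.INTER_AREA))
    return best.x,best.fun
E
python3 - <<'E'
from fit import *
c=pickle.load(open("top0.pkl","rb"));T=[];R={}
L=[("tee","tee",322,199,(477,24,[h]),"g"),("elbow","elbow",207,230,(380,320,[.3,1.9]),"g"),("straight","straight",437,247,(356,-288,[0.,]),"g"),
("flO","flange",271,207,(449,153,[.6]),"white"),("flS","flange",387,215,(436,-152,[.6]),"white"),("stud","stud",374,145,(633,-121,[.4]),"dark"),
("teepad","teepad",190,174,(540,380,[h]),"dark"),("elbpad","elbpad",474,181,(540,-397,[.3]),"dark"),("strpad","strpad",278,139,(644,144,[0.]),"dark")]
for k,kind,u,v,x0,md in L:
    a0=x0[2] if k not in("elbow","elbpad","tee","teepad") else np.arange(4)*h+.3
    x,f=fit(c,kind,u,v,(x0[0],x0[1],a0),md,save=T);R[k]=x;print(k,x.round(2),round(f,4))
pickle.dump(R,open("poses.pkl","wb"))
cv2.imwrite("pics/fit0.png",cv2.resize(np.vstack([np.hstack(T[i:i+3]) for i in(0,3,6)]),(600,600),interpolation=cv2.INTER_AREA)[...,::-1])
E
```

```text
tee [4.7948e+02 8.3900e+00 6.0000e-02] 0.0641
elbow [3.7791e+02 3.0595e+02 3.4000e-01] 0.0853
straight [ 3.5905e+02 -2.9234e+02 -6.0000e-02] 0.0454
flO [458.44 157.54   0.63] 0.3703
flS [ 440.64 -158.06    0.58] 0.0196
stud [ 634.57 -120.57    1.13] 0.0014
teepad [5.4301e+02 3.7428e+02 1.6000e-01] 0.0497
elbpad [ 5.3270e+02 -4.0118e+02 -3.9000e-01] 0.051
strpad [ 6.4645e+02  1.4418e+02 -4.0000e-02] 0.057
```

View pics/fit0.png

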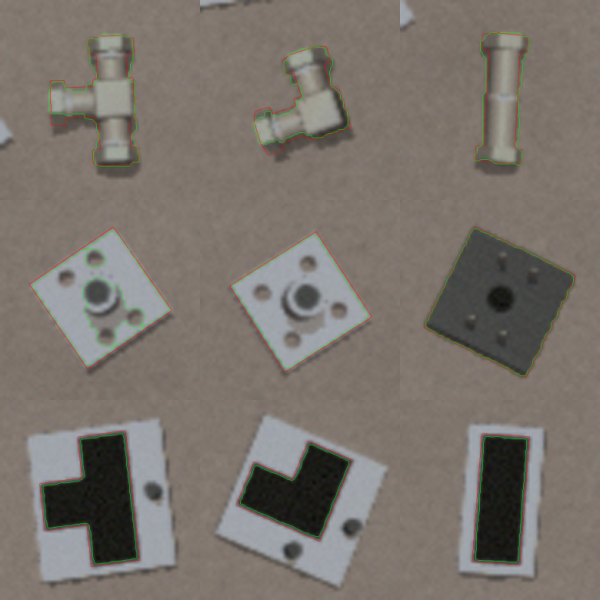

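Fits look good (oblong flange yaw 0.63, plate x axis −0.44). I'll take the straight coupling first: grasp at (359,−292), closing yaw −1.63.

```bash
python3 -m jog '{"grip":[-0.3,-0.3,-0.3,-0.3,-0.3,-0.3,-0.3,-0.3],"slide":[[22,35,-19],[22,35,-19],[22,35,-19],[22,35,-19],[22,35,-19],[22,35,-19],[21,35,-18],[0,0,0]],"rotation":[[0,0,-0.06],[0,0,-0.06],[0,0,-0.06],[0,0,-0.06],[0,0,-0.06],[0,0,-0.06],[0,0,-0.07],[0,0,0]]}'
```

```text
time_s: 1.8
ee_pos: [361.0, -287.1, 108.6]
orientation: [-0.002, 1.0, -0.03, -0.001]
contact_force: [-0.8, -0.4, -0.1]
gripper_width: 55.4
gripper_force: 0.0
```

```bash
python3 -m jog '{"grip":[-0.3,-0.3],"slide":[[0,0,0],[0,0,0]],"rotation":[[0,0,0],[0,0,0]]}'
```

```text
time_s: 2.0
ee_pos: [358.3, -292.9, 110.6]
orientation: [0.0, 0.999, -0.032, 0.0]
contact_force: [-0.1, 0.5, -0.1]
gripper_width: 55.6
gripper_force: 0.0
```

```bash
python3 -m jog '{"grip":[-0.3,-0.3,-0.3,-0.3,-0.3,1,1,1],"slide":[[0,0,-35],[0,0,-30],[0,0,-20],[0,0,-10],[0,0,0],[0,0,0],[0,0,0],[0,0,0]],"rotation":[[0,0,0],[0,0,0],[0,0,0],[0,0,0],[0,0,0],[0,0,0],[0,0,0],[0,0,0]]}'
python3 -m jog '{"grip":[1,1,1,1,1],"slide":[[0,0,0],[0,0,0],[0,0,0],[0,0,0],[0,0,0]],"rotation":[[0,0,0],[0,0,0],[0,0,0],[0,0,0],[0,0,0]]}'
```

```text
time_s: 2.8
ee_pos: [359.0, -292.3, 16.4]
orientation: [0.0, 0.999, -0.032, 0.001]
contact_force: [-1.7, -0.2, 12.1]
gripper_width: 24.3
gripper_force: 58.1
time_s: 3.3
ee_pos: [359.0, -292.3, 16.5]
orientation: [0.0, 0.999, -0.032, 0.001]
contact_force: [-1.2, 0.6, 12.8]
gripper_width: 23.8
gripper_force: 58.1
```

```bash
python3 -m jog '{"grip":[1,1,1,1,1,1],"slide":[[0,0,10],[0,0,20],[0,0,30],[0,0,30],[0,0,0],[0,0,0]],"rotation":[[0,0,0],[0,0,0],[0,0,0],[0,0,0],[0,0,0],[0,0,0]]}'
```

```text
time_s: 3.9
ee_pos: [358.9, -291.9, 105.9]
orientation: [0.0, 0.999, -0.032, 0.001]
contact_force: [0.7, -0.2, -5.6]
gripper_width: 24.1
gripper_force: 60.2
```

```bash
python3 -m jog '{"grip":[1,1,1,1,1,1,1,1],"slide":[[20,30,0],[22,34,0],[25,37,0],[25,37,0],[25,37,0],[25,37,0],[25,37,0],[25,37,0]],"rotation":[[0,0,0.02],[0,0,0],[0,0,0],[0,0,0],[0,0,0],[0,0,0],[0,0,0],[0,0,0]]}'
python3 -m jog '{"grip":[1,1,1,1,1,1,1],"slide":[[25,38,0],[25,38,0],[25,38,0],[20,36,0],[0,0,0],[0,0,0],[0,0,0]],"rotation":[[0,0,0],[0,0,0],[0,0,0],[0,0,0],[0,0,0],[0,0,0],[0,0,0]]}'
```

```text
time_s: 4.7
ee_pos: [550.9, -4.1, 104.2]
orientation: [0.0, 1.0, -0.022, -0.001]
contact_force: [1.1, -0.6, -4.0]
gripper_width: 23.9
gripper_force: 60.2
time_s: 5.4
ee_pos: [645.1, 143.0, 104.4]
orientation: [0.0, 1.0, -0.023, -0.001]
contact_force: [0.7, -0.4, -4.1]
gripper_width: 24.2
gripper_force: 60.3
```

```bash
python3 -m jog '{"grip":[1,1,1,1,1,1,1],"slide":[[1,1,-30],[0,0,-25],[0,0,-14],[0,0,-6],[0,0,-4],[0,0,0],[0,0,0]],"rotation":[[0,0,0],[0,0,0],[0,0,0],[0,0,0],[0,0,0],[0,0,0],[0,0,0]]}'
```

```text
time_s: 6.1
ee_pos: [647.1, 145.1, 27.1]
orientation: [-0.0, 1.0, -0.022, 0.001]
contact_force: [-0.4, -0.4, -4.7]
gripper_width: 23.8
gripper_force: 60.2
```

```bash
python3 -m jog '{"grip":[1,1,-0.3,-0.3,-0.3,-0.3,-0.3,-0.3],"slide":[[0,0,-2],[0,0,0],[0,0,0],[0,0,0],[0,0,0],[0,0,20],[0,0,35],[0,0,35]],"rotation":[[0,0,0],[0,0,0],[0,0,0],[0,0,0],[0,0,0],[0,0,0],[0,0,0],[0,0,0]]}'
```

```text
time_s: 6.9
ee_pos: [646.4, 144.9, 115.3]
orientation: [0.0, 1.0, -0.022, -0.0]
contact_force: [0.5, 0.6, -1.1]
gripper_width: 55.8
gripper_force: 0.0
```

```bash
python3 -m jog '{"grip":[-0.5,-0.5,-0.5,-0.5,-0.5,-0.5,-0.5,-0.5],"slide":[[-38,2.6,-5],[-38,2.5,-5],[-38,2.5,-5],[-38,2.5,-5],[-36,2.5,-5],[0,0,0],[0,0,0],[0,0,0]],"rotation":[[0,0,0.14],[0,0,0.14],[0,0,0.14],[0,0,0.14],[0,0,0.14],[0,0,0],[0,0,0],[0,0,0]]}'
```

```text
time_s: 7.7
ee_pos: [459.7, 157.6, 89.4]
orientation: [0.0, 0.947, 0.321, 0.001]
contact_force: [0.2, -0.9, 0.2]
gripper_width: 64.5
gripper_force: 0.0
```

Run:
```python
from fit import *
c=imaging.read_camera("top");T=[]
print(fit(c,"straight",278,139,(646,144,[0.]),"g",dz=8,save=T))
W=world(c);print(np.nanmedian(W[200:206,268:274,2]))
cv2.imwrite("pics/s1.png",T[0][...,::-1]); cv2.imwrite("pics/t1.png",c["img"][...,::-1])
```

```text
(array([ 6.42568371e+02,  1.44623829e+02, -3.53245493e-02]), np.float64(0.5438338373281462))
637.8030240298951
```

View pics/s1.png

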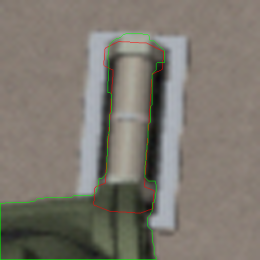

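The coupling lies on its outline, with the arm hiding its near end. Next is the flange.

```bash
python3 -m jog '{"grip":[-0.5,-0.5,-0.5,-0.5,1,1,1,1],"slide":[[-1,0,-30],[0,0,-18],[0,0,-8],[0,0,0],[0,0,0],[0,0,0],[0,0,0],[0,0,0]],"rotation":[[0,0,0],[0,0,0],[0,0,0],[0,0,0],[0,0,0],[0,0,0],[0,0,0],[0,0,0]]}'
python3 -m jog '{"grip":[1,1,1,1,1,1],"slide":[[0,0,0],[0,0,10],[0,0,20],[0,0,30],[0,0,0],[0,0,0]],"rotation":[[0,0,0],[0,0,0],[0,0,0],[0,0,0],[0,0,0],[0,0,0]]}'
```

```text
time_s: 8.55
ee_pos: [458.1, 157.8, 34.3]
orientation: [-0.0, 0.947, 0.322, 0.001]
contact_force: [-1.0, -1.0, 11.7]
gripper_width: 32.1
gripper_force: 58.6
time_s: 9.15
ee_pos: [457.8, 157.9, 93.9]
orientation: [-0.0, 0.947, 0.322, 0.001]
contact_force: [-0.6, -0.7, -3.9]
gripper_width: 32.7
gripper_force: 60.5
```

```bash
python3 -m jog '{"grip":[1,1,1,1,1,1,1,1],"slide":[[15,-24,0],[22,-35,0],[22,-35,0],[24,-37,0],[24,-37,0],[24,-37,0],[24,-37,0],[22,-36.5,0]],"rotation":[[0,0,-0.13],[0,0,-0.13],[0,0,-0.13],[0,0,-0.14],[0,0,-0.14],[0,0,-0.13],[0,0,-0.13],[0,0,-0.14]]}'
python3 -m jog '{"grip":[1,1,1,1],"slide":[[0,0,0],[0,0,0],[0,0,0],[0,0,0]],"rotation":[[0,0,0],[0,0,0],[0,0,0],[0,0,0]]}'
python3 - <<'E'
from fit import *
c=imaging.read_camera("top");s=c["img"]
b=imaging.read_camera("side")
q=monitor.sense()["orientation"];print(monitor.sense()["ee_pos"],2*np.arctan2(q[2],q[1]), 2*np.arctan2(.322,.947))
a=cv2.resize(s[105:185,334:414],(400,400),interpolation=cv2.INTER_CUBIC)
d=cv2.resize(b["img"][125:205,268:348],(400,400),interpolation=cv2.INTER_CUBIC)
cv2.imwrite("pics/f1.png",np.hstack([a,d])[...,::-1])
E
```

```text
time_s: 9.95
ee_pos: [635.0, -122.4, 92.2]
orientation: [-0.0, 0.978, -0.208, -0.001]
contact_force: [0.2, 0.7, -4.0]
gripper_width: 32.0
gripper_force: 60.5
time_s: 10.35
ee_pos: [634.4, -119.8, 93.0]
orientation: [-0.0, 0.979, -0.205, -0.0]
contact_force: [0.4, -0.8, -3.4]
gripper_width: 32.4
gripper_force: 60.6
[ 634.5940801  -120.09209557   93.28158868] -0.4131267404822537 0.655514875139177
```

View pics/f1.png

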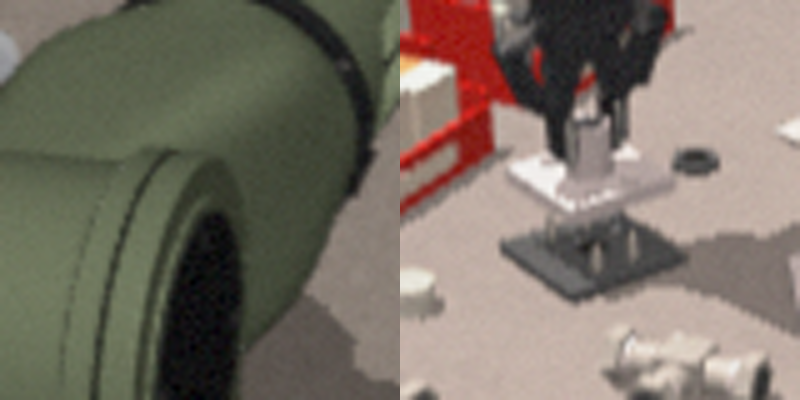

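The side view shows the flange level above the plate with its edges parallel to the plate's. Lowering it.

```bash
python3 -m jog '{"grip":[1,1,1,1,1],"slide":[[0,0,-20],[0,0,-10],[0,0,-5],[0,0,0],[0,0,0]],"rotation":[[0,0,0],[0,0,0],[0,0,0],[0,0,0],[0,0,0]]}'
python3 -m jog '{"grip":[1,1,1,1],"slide":[[0,0,-4],[0,0,-3],[0,0,0],[0,0,0]],"rotation":[[0,0,0],[0,0,0],[0,0,0],[0,0,0]]}'
```

```text
time_s: 10.95
ee_pos: [634.9, -120.9, 58.8]
orientation: [-0.0, 0.979, -0.206, 0.0]
contact_force: [-0.2, -0.2, -3.4]
gripper_width: 32.7
gripper_force: 60.7
time_s: 11.35
ee_pos: [634.6, -120.8, 51.3]
orientation: [-0.0, 0.979, -0.206, -0.0]
contact_force: [0.5, 0.2, -3.8]
gripper_width: 32.0
gripper_force: 60.7
```

```bash
python3 -m jog '{"grip":[1,1,1,1],"slide":[[0,0,-4],[0,0,-2],[0,0,0],[0,0,0]],"rotation":[[0,0,0],[0,0,0],[0,0,0],[0,0,0]]}'
python3 -m jog '{"grip":[-0.5,-0.5,-0.5,-0.5,-0.5,-0.5,-0.5],"slide":[[0,0,0],[0,0,0],[0,0,0],[0,0,20],[0,0,30],[0,0,20],[0,0,0]],"rotation":[[0,0,0],[0,0,0],[0,0,0],[0,0,0],[0,0,0],[0,0,0],[0,0,0]]}'
```

```text
time_s: 11.75
ee_pos: [634.7, -120.9, 45.2]
orientation: [-0.0, 0.979, -0.206, -0.0]
contact_force: [-0.5, -0.1, -4.1]
gripper_width: 32.5
gripper_force: 60.7
time_s: 12.45
ee_pos: [635.8, -121.2, 118.1]
orientation: [-0.0, 0.979, -0.206, 0.002]
contact_force: [-0.7, -0.1, 0.1]
gripper_width: 63.8
gripper_force: 0.0
```

```bash
python3 -m jog '{"grip":[-0.1,-0.1,-0.1,-0.1,-0.1,-0.1,-0.1],"slide":[[-11,11,0],[-11,11,0],[-11,11,0],[-11,11,0],[-11,11,0],[-11,11,0],[-12,13,0]],"rotation":[[0,0,0.146],[0,0,0.146],[0,0,0.146],[0,0,0.146],[0,0,0.146],[0,0,0.146],[0,0,0.146]]}'
python3 -m jog '{"grip":[-0.1,-0.1,-0.1,-0.1,-0.1,-0.1,-0.1,-0.1],"slide":[[-11,11,-6],[-11,11,-6],[-11,11,-6],[-11,11,-6],[-11,11,-6],[-12,12,-5],[-12,13.3,-5],[0,0,0]],"rotation":[[0,0,0.146],[0,0,0.146],[0,0,0.146],[0,0,0.146],[0,0,0.146],[0,0,0.146],[0,0,0.146],[0,0,0]]}'
python3 -m jog '{"grip":[-0.1,-0.1],"slide":[[0,0,0],[0,0,0]],"rotation":[[0,0,0],[0,0,0]]}'
python3 - <<'E'
from fit import *
x=pickle.load(open("poses.pkl","rb"))
q=monitor.sense()["orientation"];print(monitor.sense()["ee_pos"],2*np.arctan2(q[2],q[1])-h,q)
for k in("tee","teepad"): print(k,x[k],x[k][:2]+30*np.array([-np.sin(x[k][2]),np.cos(x[k][2])]))
for k in("elbow","elbpad"): print(k,x[k],x[k][:2]+30*np.array([np.cos(x[k][2]),np.sin(x[k][2])]),x[k][:2]+30*np.array([-np.sin(x[k][2]),np.cos(x[k][2])]))
b=imaging.read_camera("side")["img"]
cv2.imwrite("pics/e1.png",cv2.resize(b[145:225,268:388],(720,480),interpolation=cv2.INTER_CUBIC)[...,::-1])
E
```

```text
time_s: 13.15
ee_pos: [556.2, -41.5, 115.0]
orientation: [-0.0, 0.953, 0.302, -0.0]
contact_force: [1.1, 0.3, -0.0]
gripper_width: 47.1
gripper_force: 0.0
time_s: 13.95
ee_pos: [476.3, 40.1, 74.6]
orientation: [-0.001, 0.683, 0.73, -0.0]
contact_force: [0.0, -0.4, 0.3]
gripper_width: 47.0
gripper_force: 0.0
time_s: 14.15
ee_pos: [478.1, 38.0, 75.3]
orientation: [0.0, 0.687, 0.727, 0.0]
contact_force: [0.1, -0.1, -0.5]
gripper_width: 46.8
gripper_force: 0.0
[478.10405736  37.96115888  75.28233588] 0.05624233361312991 [2.01732454e-04 6.86945148e-01 7.26709242e-01 3.04008011e-05]
tee [4.79478831e+02 8.39089339e+00 6.38374509e-02] [477.56500824  38.32978585]
teepad [5.43006075e+02 3.74282685e+02 1.59787445e-01] [538.23282374 403.90051863]
elbow [3.77906818e+02 3.05952694e+02 3.43310686e-01] [406.15618104 316.05088647] [367.80862545 334.20205667]
elbpad [ 5.32698304e+02 -4.01179383e+02 -3.92304869e-01] [ 560.41921393 -412.64895927] [ 544.16788026 -373.45847376]
```

View pics/e1.png

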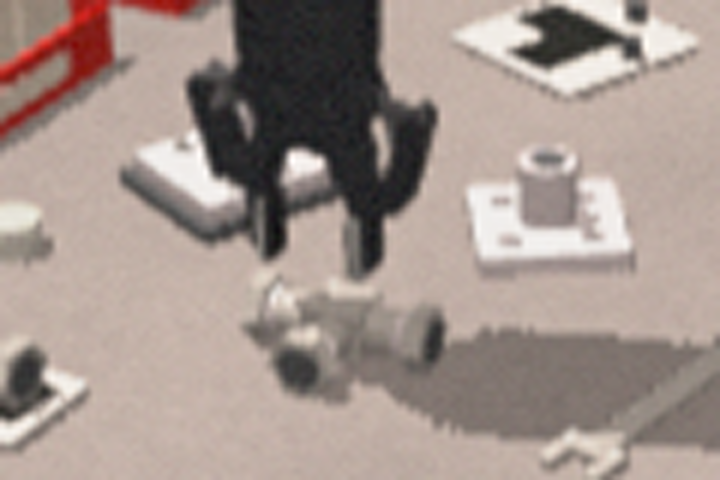

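The flange lies flat on the stud plate and the fingers straddle the tee's branch. Descending, with a force check before closing.

```bash
python3 -m jog '{"grip":[-0.1,-0.1,-0.1,-0.1,-0.1],"slide":[[0,0.4,-25],[0,0,-20],[0,0,-12],[0,0,-4],[0,0,0]],"rotation":[[0,0,0],[0,0,0],[0,0,0],[0,0,0],[0,0,0]]}'
python3 -m jog '{"grip":[1,1,1,1,1],"slide":[[0,0,0],[0,0,0],[0,0,0],[0,0,0],[0,0,0]],"rotation":[[0,0,0],[0,0,0],[0,0,0],[0,0,0],[0,0,0]]}'
python3 -m jog '{"grip":[1,1,1,1,1,1],"slide":[[0,0,10],[0,0,20],[0,0,25],[0,0,25],[0,0,0],[0,0,0]],"rotation":[[0,0,0],[0,0,0],[0,0,0],[0,0,0],[0,0,0],[0,0,0]]}'
python3 - <<'E'
from h import *
b=imaging.read_camera("side")["img"]
cv2.imwrite("pics/e2.png",cv2.resize(b[125:225,258:408],(720,480),interpolation=cv2.INTER_CUBIC)[...,::-1])
E
```

```text
time_s: 14.7
ee_pos: [477.7, 38.7, 14.3]
orientation: [-0.0, 0.686, 0.727, -0.0]
contact_force: [0.2, 0.2, 0.2]
gripper_width: 46.9
gripper_force: 0.0
time_s: 15.2
ee_pos: [478.0, 38.8, 15.2]
orientation: [0.0, 0.686, 0.728, 0.0]
contact_force: [-1.2, 0.3, 9.5]
gripper_width: 24.3
gripper_force: 58.3
time_s: 15.8
ee_pos: [477.8, 38.8, 94.5]
orientation: [0.0, 0.686, 0.728, 0.0]
contact_force: [0.6, 0.5, -5.1]
gripper_width: 24.0
gripper_force: 59.7
```

View pics/e2.png

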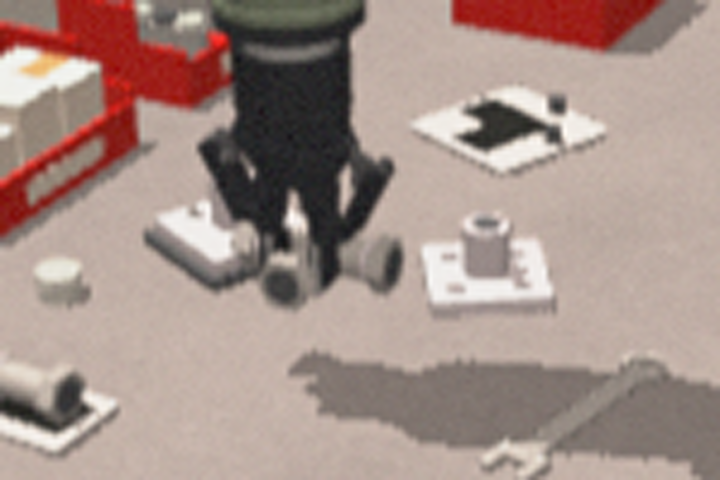

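```bash
python3 -m jog '{"grip":[1,1,1,1,1,1,1,1],"slide":[[5,30,0],[7,42,0],[8,46,0],[8,46,0],[8,46,0],[8,46,0],[8,46,0],[6,42,0]],"rotation":[[0,0,0],[0,0,0.03],[0,0,0.03],[0,0,0.02],[0,0,0.02],[0,0,0],[0,0,0],[0,0,0]]}'
python3 -m jog '{"grip":[1,1,1,1],"slide":[[2.4,21.6,0],[0,0,0],[0,0,0],[0,0,0]],"rotation":[[0,0,0],[0,0,0],[0,0,0],[0,0,0]]}'
python3 -m jog '{"grip":[1,1,1,1,1,1],"slide":[[0,0,-30],[0,0,-20],[0,0,-12],[0,0,-6],[0,0,0],[0,0,0]],"rotation":[[0,0,0],[0,0,0],[0,0,0],[0,0,0],[0,0,0],[0,0,0]]}'
```

```text
time_s: 16.65
ee_pos: [535.0, 384.9, 92.7]
orientation: [-0.0, 0.648, 0.761, -0.001]
contact_force: [0.6, -0.2, -5.9]
gripper_width: 23.8
gripper_force: 59.5
time_s: 17.05
ee_pos: [538.0, 403.3, 93.4]
orientation: [0.0, 0.649, 0.761, -0.001]
contact_force: [1.0, -0.6, -5.6]
gripper_width: 24.1
gripper_force: 59.9
time_s: 17.65
ee_pos: [538.5, 404.6, 27.1]
orientation: [0.0, 0.649, 0.761, 0.001]
contact_force: [1.0, -0.3, -4.8]
gripper_width: 24.5
gripper_force: 59.8
```

```bash
python3 -m jog '{"grip":[1,1,1],"slide":[[0,0,-2],[0,0,-1.5],[0,0,0]],"rotation":[[0,0,0],[0,0,0],[0,0,0]]}'
python3 -m jog '{"grip":[-0.1,-0.1,-0.1,-0.1,-0.1,-0.1,-0.1],"slide":[[0,0,0],[0,0,0],[0,0,0],[0,0,20],[0,0,25],[0,0,25],[0,0,0]],"rotation":[[0,0,0],[0,0,0],[0,0,0],[0,0,0],[0,0,0],[0,0,0],[0,0,0]]}'
```

```text
time_s: 17.95
ee_pos: [538.3, 404.7, 23.4]
orientation: [0.0, 0.649, 0.761, 0.0]
contact_force: [-0.7, -0.3, 1.9]
gripper_width: 24.4
gripper_force: 60.6
time_s: 18.65
ee_pos: [539.3, 405.3, 96.1]
orientation: [0.0, 0.649, 0.761, 0.002]
contact_force: [0.2, -0.4, 0.6]
gripper_width: 47.0
gripper_force: 0.0
```

```bash
python3 -m jog '{"grip":[-0.1,-0.1,-0.1,-0.1,-0.1,-0.1,-0.1,-0.1],"slide":[[-34,-14,-4],[-34,-14,-4],[-34,-14,-4],[-34,-14,-4],[-34.5,-14.3,-4],[0,0,0],[0,0,0],[0,0,0]],"rotation":[[0,0,0.04],[0,0,0.04],[0,0,0.03],[0,0,0.04],[0,0,0.03],[0,0,0],[0,0,0],[0,0,0]]}'
python3 - <<'E'
from fit import *
s=monitor.sense();q=s["orientation"];print(s["ee_pos"],2*np.arctan2(q[2],q[1])-h)
c=imaging.read_camera("top");T=[]
print(fit(c,"tee",190,174,(543,374,[.16]),"g",dz=8,save=T),fit(c,"elbow",207,230,(378,306,[.34]),"g",save=T))
cv2.imwrite("pics/t2.png",np.hstack(T)[...,::-1])
E
```

```text
time_s: 19.45
ee_pos: [368.4, 334.6, 72.7]
orientation: [0.0, 0.578, 0.816, 0.0]
contact_force: [-0.5, -0.4, -0.1]
gripper_width: 46.9
gripper_force: 0.0
[368.39932636 334.55719886  72.71021516] 0.3383802946870529
(array([5.42507075e+02, 3.76337767e+02, 1.83973558e-01]), np.float64(0.06658348894273487)) (array([348.17722856, 352.14519416,   0.57052149]), np.float64(0.644717478963725))
```

View pics/t2.png

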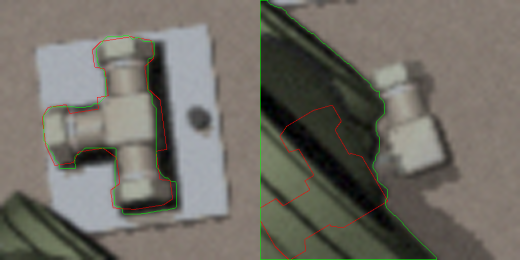

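The tee lies on its outline, within about 2 mm. Its branch points to the outline's branch and the pin is clear. The elbow is undisturbed, and the arm hides its branch. Now I'll grasp the elbow.

```bash
python3 -m jog '{"grip":[-0.1,-0.1,-0.1,-0.1,-0.1],"slide":[[-0.5,0,-25],[0,0,-18],[0,0,-12],[0,0,-3],[0,0,0]],"rotation":[[0,0,0],[0,0,0],[0,0,0],[0,0,0],[0,0,0]]}'
python3 -m jog '{"grip":[1,1,1,1,1],"slide":[[0,0,0],[0,0,0],[0,0,0],[0,0,0],[0,0,0]],"rotation":[[0,0,0],[0,0,0],[0,0,0],[0,0,0],[0,0,0]]}'
python3 -m jog '{"grip":[1,1,1,1,1,1],"slide":[[0,0,10],[0,0,20],[0,0,25],[0,0,25],[0,0,0],[0,0,0]],"rotation":[[0,0,0],[0,0,0],[0,0,0],[0,0,0],[0,0,0],[0,0,0]]}'
```

```text
time_s: 20.0
ee_pos: [367.2, 334.1, 14.7]
orientation: [-0.0, 0.578, 0.816, -0.0]
contact_force: [-0.0, -0.4, 0.1]
gripper_width: 47.0
gripper_force: 0.0
time_s: 20.5
ee_pos: [367.6, 334.5, 15.7]
orientation: [0.0, 0.578, 0.816, 0.001]
contact_force: [0.6, -1.4, 8.8]
gripper_width: 23.9
gripper_force: 58.2
time_s: 21.1
ee_pos: [367.1, 334.2, 95.0]
orientation: [0.0, 0.578, 0.816, 0.0]
contact_force: [0.3, 0.4, -5.5]
gripper_width: 23.7
gripper_force: 59.4
```

```bash
python3 -m jog '{"grip":[1,1,1,1,1,1,1,1],"slide":[[8,-25,10],[10,-38,10],[10,-42,10],[10.5,-42,0],[10.5,-42,0],[10.5,-42,0],[10.5,-42,0],[10.5,-42,0]],"rotation":[[0,0,-0.04],[0,0,-0.04],[0,0,-0.04],[0,0,-0.05],[0,0,-0.05],[0,0,-0.05],[0,0,-0.05],[0,0,-0.05]]}'
python3 -m jog '{"grip":[1,1,1,1,1,1,1,1],"slide":[[10.5,-42,0],[10.5,-42,0],[10.5,-42,0],[10.5,-42,0],[10.5,-42,0],[10.5,-42,0],[10.5,-42,0],[10.5,-42,0]],"rotation":[[0,0,-0.05],[0,0,-0.05],[0,0,-0.05],[0,0,-0.05],[0,0,-0.05],[0,0,-0.05],[0,0,-0.04],[0,0,-0.026]]}'
python3 -m jog '{"grip":[1,1,1,1,1],"slide":[[10,-38,-10],[2.5,-18.7,-10],[0,0,0],[0,0,0],[0,0,0]],"rotation":[[0,0,0],[0,0,0],[0,0,0],[0,0,0],[0,0,0]]}'
python3 - <<'E'
from h import *
s=monitor.sense();q=s["orientation"];print(s["ee_pos"],2*np.arctan2(q[2],q[1])-np.pi/2)
E
```

```text
time_s: 21.9
ee_pos: [447.3, 17.4, 123.8]
orientation: [-0.001, 0.719, 0.695, -0.001]
contact_force: [1.5, 1.2, -6.6]
gripper_width: 24.3
gripper_force: 59.7
time_s: 22.7
ee_pos: [531.1, -318.3, 123.3]
orientation: [-0.001, 0.833, 0.553, -0.0]
contact_force: [1.1, 0.8, -5.2]
gripper_width: 24.1
gripper_force: 59.7
time_s: 23.2
ee_pos: [544.2, -372.4, 104.3]
orientation: [-0.001, 0.832, 0.554, 0.0]
contact_force: [-0.2, 0.5, -4.7]
gripper_width: 23.8
gripper_force: 59.9
[ 544.17084487 -372.43876256  104.30807381] -0.396032327861757
```

```bash
python3 -m jog '{"grip":[1,1,1,1,1,1,1],"slide":[[0,-1,-30],[0,0,-25],[0,0,-14],[0,0,-6],[0,0,-2],[0,0,0],[0,0,0]],"rotation":[[0,0,0],[0,0,0],[0,0,0],[0,0,0],[0,0,0],[0,0,0],[0,0,0]]}'
```

```text
time_s: 23.9
ee_pos: [544.5, -374.8, 28.8]
orientation: [0.001, 0.833, 0.554, 0.0]
contact_force: [0.9, -0.6, -5.9]
gripper_width: 24.3
gripper_force: 59.8
```

Then lower, release, retreat up and away so the cameras see everything.

```bash
python3 -m jog '{"grip":[1,1,1],"slide":[[0,0.5,-3],[0,0,-2],[0,0,0]],"rotation":[[0,0,0],[0,0,0],[0,0,0]]}'
python3 -m jog '{"grip":[-0.1,-0.1,-0.1,-0.1,-0.1,-0.1,-0.1],"slide":[[0,0,0],[0,0,0],[0,0,0],[0,0,20],[0,0,30],[0,0,40],[0,0,40]],"rotation":[[0,0,0],[0,0,0],[0,0,0],[0,0,0],[0,0,0],[0,0,0],[0,0,0]]}'
python3 -m jog '{"grip":[-0.1,-0.1,-0.1,-0.1,-0.1,-0.1,-0.1,-0.1],"slide":[[-38,-18,5],[-38,-18,5],[-38,-18,5],[-38,-18,5],[-38,-18,5],[-38,-18,5],[-38,-18,5],[-38,-18,5]],"rotation":[[0,0,0],[0,0,0],[0,0,0],[0,0,0],[0,0,0],[0,0,0],[0,0,0],[0,0,0]]}'
python3 -m jog '{"grip":[0,0,0],"slide":[[0,0,0],[0,0,0],[0,0,0]],"rotation":[[0,0,0],[0,0,0],[0,0,0]]}'
python3 - <<'E'
from fit import *
c=imaging.read_camera("top");T=[];R=pickle.load(open("poses.pkl","rb"))
for k,kind,p,u,v,md,dz in[("tee","tee","teepad",190,174,"g",8),("elbow","elbow","elbpad",474,181,"g",8),("straight","straight","strpad",278,139,"g",8),("flO","flange","stud",374,145,"white",10),("flS","flange","flS",387,215,"white",0)]:
    t=R[p].copy()
    if k=="flO":t[2]-=h
    x,f=fit(c,kind,u,v,(t[0],t[1],[t[2]]),md,dz=dz,save=T);print(k,x.round(2),"err",(x-t).round(2),round(f,3))
b=imaging.read_camera("side")["img"];T.append(cv2.resize(b[130:310,200:420],(260,260),interpolation=cv2.INTER_AREA))
cv2.imwrite("pics/fin.png",np.vstack([np.hstack(T[:3]),np.hstack(T[3:])])[...,::-1])
E
```

```text
time_s: 24.2
ee_pos: [544.4, -374.1, 23.8]
orientation: [0.0, 0.833, 0.554, 0.0]
contact_force: [-3.8, 3.9, 10.7]
gripper_width: 24.1
gripper_force: 61.8
time_s: 24.9
ee_pos: [543.9, -373.9, 154.1]
orientation: [-0.0, 0.833, 0.554, -0.0]
contact_force: [0.5, -0.3, -0.4]
gripper_width: 46.9
gripper_force: 0.0
time_s: 25.7
ee_pos: [238.4, -518.7, 193.1]
orientation: [0.0, 0.833, 0.554, -0.0]
contact_force: [0.2, -0.6, -0.3]
gripper_width: 46.9
gripper_force: 0.0
time_s: 26.0
ee_pos: [241.0, -517.6, 192.7]
orientation: [0.0, 0.832, 0.554, 0.0]
contact_force: [0.6, -0.3, 0.4]
gripper_width: 42.6
gripper_force: 0.0
tee [5.4258e+02 3.7629e+02 1.9000e-01] err [-0.43  2.    0.03] 0.074
elbow [ 5.3529e+02 -4.0282e+02 -3.4000e-01] err [ 2.59 -1.64  0.05] 0.085
straight [ 6.4509e+02  1.4341e+02 -4.0000e-02] err [-1.36 -0.76 -0.  ] 0.124
flO [ 6.3746e+02 -1.1746e+02 -4.6000e-01] err [ 2.89  3.1  -0.02] 1.841
flS [ 440.69 -157.98    0.58] err [0.05 0.08 0.  ] 0.024
```

View pics/fin.png

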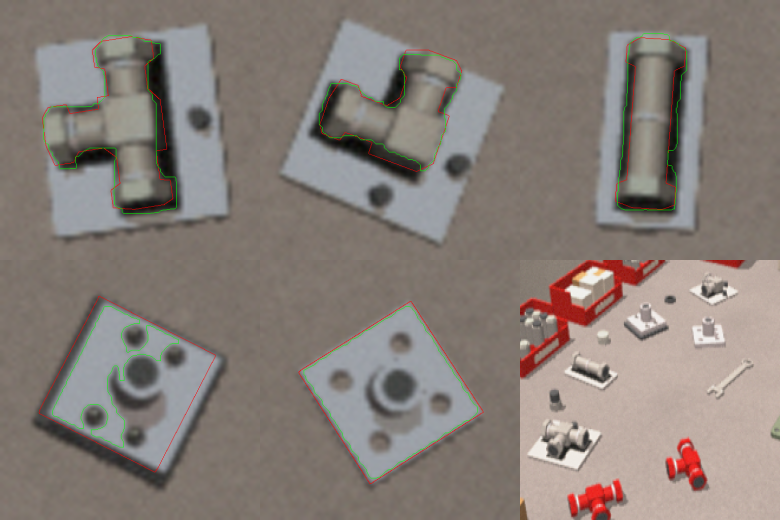

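The tee, elbow and coupling sit on their outlines with errors under about 3 mm, the studs show in all four holes of the oblong flange, and the square flange has not moved. I'll check the flange height and then hand in.

Run:
```python
from h import *
W=world(imaging.read_camera("top"))
for n,(u,v),r,top in(("oblong",(634.6,-120.6),44,22),("square",(440.7,-158),44,12)):
    d=np.hypot(W[...,0]-u,W[...,1]-v);m=(d>24)&(d<40);z=W[m];A=np.c_[z[:,:2]-[u,v],np.ones(len(z))];print(n,np.linalg.lstsq(A,z[:,2],rcond=None)[0].round(3),"expect",top)
print(ticket.close_job())
```

```text
oblong [1.2000e-02 2.0000e-03 2.2075e+01] expect 22
square [5.0000e-03 5.0000e-03 1.0948e+01] expect 12
the job is handed in; nothing more can be done
None
```

The port kit is made up and handed in: the tee, elbow and coupling lie on their outlines within about 3 mm, the oblong flange sits flat on the stud plate (top measured at 22.1 mm, 22 expected), the square flange has not moved, and the gripper holds nothing; the hand-in gave no verdict.

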